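# Reset the airbrush air valve: shut, two turns open, hold

### The arm

A 6-joint arm with a two-finger parallel gripper is mounted at the origin on the work surface. World frame = base frame: x ahead of the robot, y to its left, z up, the work surface at z = 0. Lengths are in m, angles in rad, forces in N, time in s.
With the tool pointing down it reaches from about 0.225 to 0.875 m from the base axis. Payload 3.4 kg.
Tool frame: the origin (TCP) lies between the finger pads, 19 mm behind the fingertips; this is the grasp point; z points along the fingers, y is the line along which they close (so a half turn about z gives the same grasp; the last joint's range is limited). The gripper opens to 85 mm and grips with 20 to 120 N. Pads are 22 mm wide; open, the fingers measure 114 mm over their backs; the gripper's body (76 mm by 85 mm) begins 54 mm behind the grasp point. The pads swing forward as they close: fully open they stand 13 mm farther back than shut.
Start: joints at [-1.429, 0.276, 1.505, -0, 1.361, -0.121], TCP at [0.149, -0.555, 0.25] pointing down, gripper open.
Joint ranges: [-2.89, 2.89], [-0.75, 2.08], [0.22, 2.7], [-1.18, 4.32], [0.11, 2.71], [-2.7, 2.7]. Speed limits (rad/s): [2.57, 2.57, 3.14, 3.14, 3.14, 3.14].

### API

Orientations are given as [roll, pitch, yaw] about the fixed x, y, z axes, in that order (R = Rz(yaw) Ry(pitch) Rx(roll)).
In Python, from workcell import * gives the robot as it stands.
- The arm moves only by the tool move_arm, never from a script. Its argument "plan" is text: rows parted by semicolons, each of 4 numbers parted by spaces: the shift along the tool's x, y, z normalised to -1 to 1, where 1 is 3 cm, then the turn about the tool's z normalised to -1 to 1, where 1 is 0.08 rad. In form: dx dy dz turn; .... A call has 1 to 12 rows; each row shifts and turns the commanded pose from where the row before left it, along the tool's axes as they then stand; what a row does not reach is not made up. A row lasts 1/12 s, in which the tool goes at most 41.7 mm and 7.16 degrees, less where a joint would pass 70% of its speed; a pose out of reach is approached as far as the arm can. A call with a number of a shift or a turn outside -1 to 1 is refused whole. A call with a gripper value outside its range is refused whole. "claw" is the finger opening in mm, from 0 to 85.4, set as the call begins (left out, the last holds). The fingers move at their own pace and stop on an object; "grip_force" is the grip in N (left out, the last holds). Time passes only in rows, so rows that do not move let the fingers close. It gives the time, the measured TCP pose, the force, the opening and the grip force at its end, in the units of the state.
- read_state(): the state, without advancing time (a new reading comes with each control period).
- snapshot(name): name is "side" or "top"; returns the picture (400x640x3 uint8, red, green, blue); there is no depth.
- camera_model(name): a dict with "mtx" (3x3 intrinsics, pixels), "R" (3x3) and "t" (3): a world point X has camera coordinates R X + t. Camera axes: x right, y down, z forward; pixel columns grow to the right and rows downward; lengths in m; the calibration is good to about 2 mm. A picture is of the moment at which its call begins. camera_model takes no time and is no camera call.
- sign_off(): hands the job in; it is judged then, once.
The state is a dict: "time": time; "qpos": joint angles; "dq": joint speeds; "joint_torque": joint torques, N m; "eef_pos": TCP position; "ee_rot": TCP orientation; "wrist_force": force on the tool from outside, world axes, zero at the start; "ft_torque": the same for the moment, N m; "width": finger opening in m; "gripper_force": force on a finger pad.
Only numpy, scipy, OpenCV 4.12 (cv2) and the standard library are available. Lean on these libraries where they do the work, as an engineer would, in place of code of your own. Each camera call takes 0.05 s, during which the arm holds its last target. There are 200 camera calls.

### The job

Reset the airbrush's main air valve, the larger handwheel with the upright handle on its rim: turn it clockwise until it is fully shut against its stop, then open it by exactly two full turns anticlockwise. Finish while holding: keep the handle gripped between the fingers and still at the two-turn position, and do not let go. Leave the small handwheel and everything else on the bench as they are.

Things in the scene. Friction and masses are not known exactly. Their poses are not given: they have to be found in the camera images.
- valve: main air valve bolted to the bench: 88 mm square flange, brass body, upright stem. Origin: on the bench, on the axis of stem and wheel; z up; x points to where the handle stands when shut. Its wheel is aluminium, 127 mm across, three spokes, rim top about 101 mm above the bench, hub nut 103 mm
- wheel (a joint): turn of the main handwheel, rad, counted over whole turns: 0 = shut against its rigid stop, growing as it opens (anticlockwise from above), at most 4 turns. At value q the handle stands 50 mm from the stem axis, q anticlockwise from the valve x axis. Starts about 0.35 to 0.95 turns open. Takes 1.6 to 2 N at the handle to turn; stays where it is left
- handle: upright round black plastic grip on the wheel rim, 19 mm across, from 102 to 154 mm above the bench, 50 mm from the wheel axis. It spins freely on its own upright pin, so a gripper can hold it fast without turning while carrying it round. Origin: centre of its underside; z up; x and y have no meaning
- handle_grip (a point): point on the handle's axis to grip it at, 28 mm above its underside, 130 mm above the bench
- drain_wheel_base: the separate drain valve's small handwheel without handle, aluminium, 80 mm across, top 70 mm above the bench, on a round brass foot; not to be turned. Origin on its axis, on the bench
- drain_wheel (a joint): turn of the small handwheel in rad, 0 as found; not to be changed
- figure: bare orange vinyl monster toy, 103 mm tall, standing; origin at the centre of its underside; a bystander
- paint_cup: open steel paint cup, 56 mm across, 50 mm tall; origin at the centre of its underside; a bystander
- paint_jar: closed glass paint jar, 56 mm across, 60 mm tall; origin at the centre of its underside; a bystander
- wrench: steel wrench lying flat, 160 mm long; origin near its middle; a bystander
- thinner: clear thinner bottle, 52 mm across, 105 mm tall; origin at the centre of its underside; a bystander
- spray_can: aluminium spray can, 60 mm across, 130 mm tall; origin at the centre of its underside; a bystander
- airbrush: brass airbrush lying flat, about 120 mm long; origin at the centre of its underside; a bystander
Things that resemble listed ones, but are neither listed nor needed, are in the scene too. Leave any pink or red look-alike of the valve alone.

How it is judged:
On the way, in this order (a step that is already met when the one before it is completed fails the run):
1. the main valve's wheel is fully shut against its stop (value of joint wheel below 0.08 rad), for 0.2 s.
2. the wheel is opened again by the first turn (value of joint wheel above 6.283 rad).
At the end, for the whole second after the job is handed in: Main wheel still, 12.57 rad (two turns) from its stop within 0.26 rad; handle gripped between the fingers (over 3 N, TCP within 16 mm of the handle axis and 35 mm of the grip point); small wheel turned under 0.3 rad, no bystander moved 30 mm (value of joint wheel between 12.306 and 12.826 rad and velocity of joint wheel between -0.1 and 0.1 rad/s and contact force between the fingers and handle above 3 N and horizontal distance between the grasp point and handle_grip below 0.016 m and distance between the grasp point and handle_grip below 0.035 m and value of joint drain_wheel below 0.3 rad and distance of each of figure, paint_cup, paint_jar, wrench, thinner, spray_can, airbrush from where it was at the start of the episode below 0.03 m); the arm keeps its last pose, push and grip.
It fails at once if the small handwheel is turned (value of joint drain_wheel above 0.3 rad).
It fails at once if a bystander is moved 30 mm or more (distance of any of figure, paint_cup, paint_jar, wrench, thinner, spray_can, airbrush from where it was at the start of the episode above 0.03 m).
It also fails if it takes over 64 s, if anything falls off the work surface, if the arm or the gripper's body presses on something with over 40 N, if the wrist force passes 120 N, or if a joint passes its speed limit or range.

## Working session

There is one attempt and no reset: what is moved stays moved. The work goes in short steps, Python scripts to look and compute and a tool call to move; the robot and the scene stay as the last step left them, time stands still between calls to the robot, and variables do not carry over. Pictures are saved under pics/ and viewed, at most 10 in all, crops included, and the job is handed in when it is done.

Besides the shell and the picture viewer there is one more tool, called after "Call:" in YAML: its name, and indented under it one key for each argument. move_arm: Moves the arm, as the interface text tells. Its arguments: {"type":"object","properties":{"plan":{"type":"string"},"claw":{"type":"number"},"grip_force":{"type":"number"}},"required":["plan"]}

```bash
mkdir -p pics; python3 - <<'E'
from workcell import *
import cv2,numpy as np
for n in("top","side"):
    im=snapshot(n); cv2.imwrite(f"pics/{n}0.png",im[:,:,::-1]); c=camera_model(n); print(n,np.round(c["mtx"],1).tolist(),np.round(c["R"],4).tolist(),np.round(c["t"],4).tolist())
s=read_state(); print(s)
E
```

```text
top [[436.6, 0.0, 312.0], [0.0, 436.6, 198.3], [0.0, 0.0, 1.0]] [[0.009, -0.9999, -0.012], [-0.9877, -0.0071, -0.156], [0.1559, 0.0133, -0.9877]] [0.017, 0.5314, 1.1389]
side [[367.8, 0.0, 312.6], [0.0, 367.8, 202.1], [0.0, 0.0, 1.0]] [[-0.8822, -0.4709, -0.0023], [-0.3205, 0.6038, -0.7299], [0.3451, -0.6432, -0.6836]] [0.4664, 0.2446, 0.9501]
{'time': 0.1, 'qpos': array([-1.42900010e+00,  2.76550743e-01,  1.50604678e+00, -1.33162664e-05,
        1.36069525e+00, -1.20980995e-01]), 'dq': array([-0.00147108,  0.00017447, -0.00113789, -0.00116418,  0.00229855,
       -0.00124207]), 'joint_torque': array([ 1.44962625e-03, -4.17700589e+01, -2.46404493e+01, -1.17619657e-04,
        5.80796041e-03,  1.01932508e-05]), 'eef_pos': array([ 0.1493    , -0.55480636,  0.24919932]), 'ee_rot': array([-3.13990339e+00, -1.92256574e-04,  2.62779846e-01]), 'wrist_force': array([-0.22928104, -0.23542948, -0.74665009]), 'ft_torque': array([ 0.05071251,  0.02229676, -0.01221487]), 'gripper_force': 0.0, 'width': 0.08543499273489458}
```

View pics/top0.png

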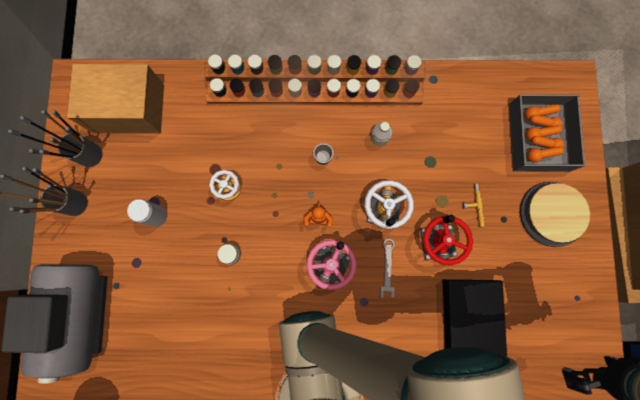

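View pics/side0.png

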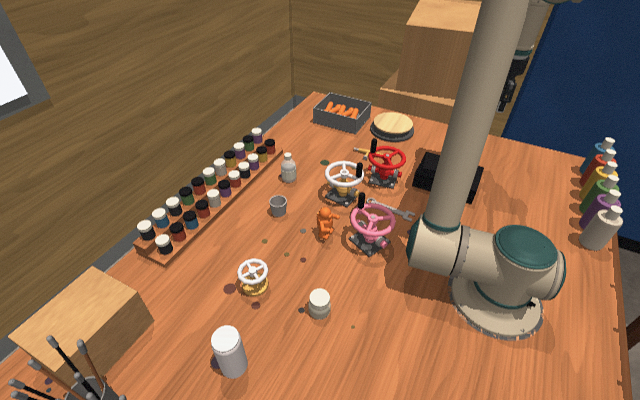

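Three large wheels appear in the top view: aluminium (388,204), pink (331,264) and red (447,240). The small drain wheel is at (225,184). Only the aluminium one fits, being uncoloured and 127 mm across. I'll confirm that in one enlarged crop of both views.

```bash
cat > h.py <<'E'
from workcell import *
import cv2,numpy as np
def ray(n,u,v):
    c=camera_model(n);d=c["R"].T@np.linalg.inv(c["mtx"])@np.array([u,v,1.]);return -c["R"].T@c["t"],d
def onz(n,u,v,z):
    o,d=ray(n,u,v);return o+d*(z-o[2])/d[2]
def proj(n,X):
    c=camera_model(n);p=c["mtx"]@(c["R"]@np.array(X)+c["t"]);return p[:2]/p[2]
E
python3 - <<'E'
from h import *
t=cv2.imread("pics/top0.png");s=cv2.imread("pics/side0.png")
a=cv2.resize(t[169:239,353:423],(400,400),interpolation=cv2.INTER_CUBIC);b=cv2.resize(s[145:215,310:380],(400,400),interpolation=cv2.INTER_CUBIC)
cv2.imwrite("pics/crop.png",np.hstack([a,b]))
# wheel: bright low-sat pixels
hsv=cv2.cvtColor(t,cv2.COLOR_BGR2HSV);m=((hsv[:,:,1]<70)&(hsv[:,:,2]>130)).astype(np.uint8)
roi=np.zeros_like(m);roi[169:239,353:423]=m[169:239,353:423]
cs,_=cv2.findContours(roi,cv2.RETR_EXTERNAL,cv2.CHAIN_APPROX_NONE);c=max(cs,key=len)
h=cv2.convexHull(c).reshape(-1,2)
P=np.array([onz("top",u,v,.096)[:2] for u,v in h]);(cx,cy),r=cv2.minEnclosingCircle(P.astype(np.float32))
A=np.c_[2*P,np.ones(len(P))];x=np.linalg.lstsq(A,(P**2).sum(1),rcond=None)[0]
print("circle",cx,cy,r,"lsq",x[:2],np.sqrt(x[2]+x[0]**2+x[1]**2), proj("side",[x[0],x[1],.1]))
E
```

```text
circle 0.5078555941581726 -0.17417465150356293 0.0652218908071518 lsq [ 0.50940307 -0.17603029] 0.06264786351007468 [343.88583416 171.35155988]
```

View pics/crop.png

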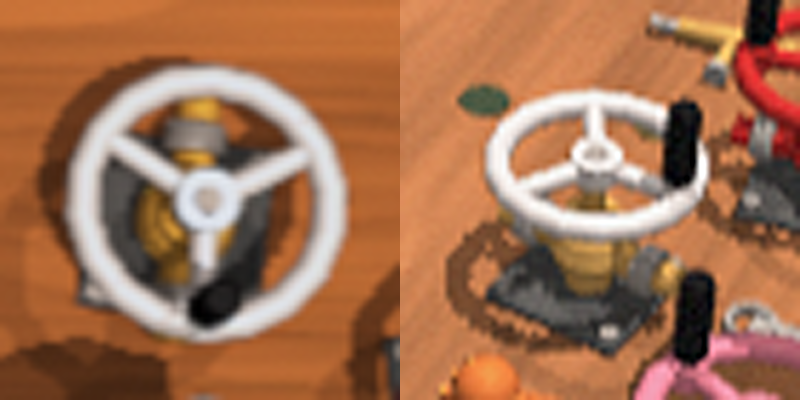

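The crop confirms the aluminium valve: silver wheel, brass body and an upright black handle. In the top view the handle base is near crop (200,308) and its top near (225,288). In the side view its base is near (682,180) and its top near (684,107).

```bash
python3 - <<'E'
from h import *
k=400/70
for z,(a,b),(c,d) in((.102,(200,308),(282,180)),(.154,(222,290),(284,107))):
    print(z,onz("top",353+a/k-.4,169+b/k-.4,z),onz("side",310+c/k-.4,145+d/k-.4,z))
C=np.array([.509,-.176])
t=cv2.imread("pics/top0.png").max(2);s=cv2.imread("pics/side0.png").max(2)
# dark handle blob in side view: fit centroid, height 128
m=np.zeros_like(s);m[155:184,350:372]=(s[155:184,350:372]<75);n,l,st,ce=cv2.connectedComponentsWithStats(m)
for i in range(1,n):
    if st[i,4]>20: print("side blob",st[i],ce[i],onz("side",*ce[i],.128))
m=np.zeros_like(t);m[212:230,383:398]=(t[212:230,383:398]<60);n,l,st,ce=cv2.connectedComponentsWithStats(m)
for i in range(1,n):
    if st[i,4]>10: print("top blob",st[i],ce[i],onz("top",*ce[i],.130))
# hub nut
print("hub top",onz("top",353+208/k-.4,169+197/k-.4,.103),"side",onz("side",310+197/k-.4,145+153/k-.4,.103))
# red handle (top view): dark blob
print("red handle approx",onz("top",450,217,.154))
E
```

```text
0.102 [ 0.46088786 -0.17193138  0.102     ] [ 0.45692833 -0.17399601  0.102     ]
0.154 [ 0.4632657  -0.17301725  0.154     ] [ 0.45872028 -0.16976358  0.154     ]
side blob [356 163   7  15  82] [358.70731707 169.95121951] [ 0.45869454 -0.17067475  0.128     ]
top blob [386 212  12  14  88] [391.93181818 219.36363636] [ 0.46588488 -0.17827533  0.13      ]
hub top [ 0.51057916 -0.17622868  0.103     ] side [ 0.50739437 -0.17266735  0.103     ]
red handle approx [ 0.4700706  -0.31441543  0.154     ]
```

Call:
move_arm:
  plan: "0.83 -0.6 0 0;0.83 -0.6 0 0;0.83 -0.6 0 0;0.83 -0.6 0 0;0.83 -0.6 0 0;0.83 -0.6 0 0;0.83 -0.6 0 0;0.83 -0.6 0 0;0.83 -0.6 0 0;0.83 -0.6 0 0;0.83 -0.6 0 0;0.83 -0.6 0 0"
  claw: 50

```text
time: 1.1
eef_pos: [0.3823, -0.2676, 0.2497]
ee_rot: [-3.141, 0.0, 0.263]
wrist_force: [0.3, -0.5, 0.9]
width: 0.0503
gripper_force: 0.0
```

Call:
move_arm:
  plan: "0.83 -0.61 0 0;0.83 -0.61 0 0;0.83 -0.61 0 0;0.83 -0.61 0 0;0 0 0 0;0 0 0 0;0 0 0 0"

```text
time: 1.68
eef_pos: [0.4585, -0.1726, 0.2496]
ee_rot: [-3.142, 0.001, 0.264]
wrist_force: [0.2, -0.2, 0.3]
width: 0.0502
gripper_force: 0.0
```

Call:
move_arm:
  plan: "0 0 0.8 0;0 0 0.8 0;0 0 0.8 0;0 0 0.8 0;0 0 0.8 0;0 0 0 0;0 0 0 0"

```text
time: 2.27
eef_pos: [0.4576, -0.1732, 0.1293]
ee_rot: [-3.14, 0.003, 0.261]
wrist_force: [0.1, 0.9, 0.5]
width: 0.0498
gripper_force: 0.0
```

Call:
move_arm:
  plan: "0 0 0 0;0 0 0 0;0 0 0 0;0 0 0 0;0 0 0 0;0 0 0 0;0 0 0 0;0 0 0 0"
  claw: 0
  grip_force: 40

```text
time: 2.93
eef_pos: [0.4598, -0.1732, 0.1317]
ee_rot: [3.139, -0.002, 0.263]
wrist_force: [-1.3, -1.1, 6.2]
width: 0.0177
gripper_force: 39.2
```

```bash
python3 - <<'E'
from h import *
t=snapshot("top");s=snapshot("side")
a=cv2.resize(t[149:259,333:443],(400,400),interpolation=cv2.INTER_CUBIC);b=cv2.resize(s[115:215,300:400],(400,400),interpolation=cv2.INTER_CUBIC)
cv2.imwrite("pics/grip.png",np.hstack([a,b])[:,:,::-1])
E
```

```text
(no output)
```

View pics/grip.png

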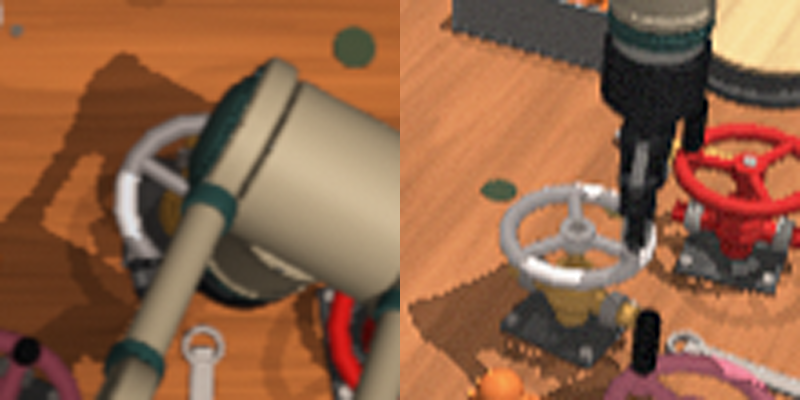

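Gripped: width 17.7 mm, pad force 39 N. Next I'll tabulate the tool-axis rows for the clockwise arc in 10° steps.

```bash
cat >> h.py <<'E'
def arc(a0,a1,n,yaw=.263,C=(.509,-.1745),r=.05,start=None):
    a=np.radians(np.linspace(a0,a1,n+1));P=np.c_[C[0]+r*np.cos(a),C[1]+r*np.sin(a)]
    if start is not None:P[0]=start
    d=np.diff(P,axis=0);c,s=np.cos(yaw),np.sin(yaw)
    T=np.c_[d@[c,s],d@[s,-c]]/.03
    return ";".join(f"{x:.2f} {y:.2f} 0 0" for x,y in T)
E
python3 - <<'E'
from h import *
for k in range(3): print(arc(178-120*k,58-120*k,12),"\n")
E
```

```text
0.11 -0.27 0 0;0.15 -0.25 0 0;0.19 -0.22 0 0;0.23 -0.18 0 0;0.26 -0.14 0 0;0.28 -0.09 0 0;0.29 -0.04 0 0;0.29 0.01 0 0;0.28 0.06 0 0;0.27 0.11 0 0;0.25 0.15 0 0;0.22 0.19 0 0 

0.18 0.23 0 0;0.14 0.26 0 0;0.09 0.28 0 0;0.04 0.29 0 0;-0.01 0.29 0 0;-0.06 0.28 0 0;-0.11 0.27 0 0;-0.15 0.25 0 0;-0.19 0.22 0 0;-0.23 0.18 0 0;-0.26 0.14 0 0;-0.28 0.09 0 0 

-0.29 0.04 0 0;-0.29 -0.01 0 0;-0.28 -0.06 0 0;-0.27 -0.11 0 0;-0.25 -0.15 0 0;-0.22 -0.19 0 0;-0.18 -0.23 0 0;-0.14 -0.26 0 0;-0.09 -0.28 0 0;-0.04 -0.29 0 0;0.01 -0.29 0 0;0.06 -0.28 0 0
```

Call:
move_arm:
  plan: "0.11 -0.27 0 0;0.15 -0.25 0 0;0.19 -0.22 0 0;0.23 -0.18 0 0;0.26 -0.14 0 0;0.28 -0.09 0 0"

```text
time: 3.53
eef_pos: [0.487, -0.1308, 0.1317]
ee_rot: [3.137, -0.003, 0.264]
wrist_force: [-0.3, -5.2, 5.1]
width: 0.0178
gripper_force: 39.2
```

Call:
move_arm:
  plan: "0.29 -0.04 0 0;0.29 0.01 0 0;0.28 0.06 0 0;0.27 0.11 0 0;0 0 0 0;0 0 0 0"

```text
time: 4.03
eef_pos: [0.5217, -0.1269, 0.1317]
ee_rot: [3.136, -0.004, 0.264]
wrist_force: [0.1, -4.6, 6.2]
width: 0.018
gripper_force: 39.6
```

```bash
python3 - <<'E'
from h import *
old=np.array([.509+.05*np.cos(np.radians(78)),-.1745+.05*np.sin(np.radians(78))])
for k in range(11): print(arc(78-20*k,58-20*k,4,C=(.509,-.176),start=old if k==0 else None))
E
```

```text
0.11 0.12 0 0;0.12 0.08 0 0;0.11 0.09 0 0;0.10 0.10 0 0
0.09 0.11 0 0;0.08 0.12 0 0;0.07 0.13 0 0;0.06 0.13 0 0
0.05 0.14 0 0;0.04 0.14 0 0;0.03 0.14 0 0;0.01 0.14 0 0
0.00 0.15 0 0;-0.01 0.14 0 0;-0.02 0.14 0 0;-0.04 0.14 0 0
-0.05 0.14 0 0;-0.06 0.13 0 0;-0.07 0.13 0 0;-0.08 0.12 0 0
-0.09 0.11 0 0;-0.10 0.10 0 0;-0.11 0.09 0 0;-0.12 0.08 0 0
-0.13 0.07 0 0;-0.13 0.06 0 0;-0.14 0.05 0 0;-0.14 0.04 0 0
-0.14 0.03 0 0;-0.14 0.01 0 0;-0.15 0.00 0 0;-0.14 -0.01 0 0
-0.14 -0.02 0 0;-0.14 -0.04 0 0;-0.14 -0.05 0 0;-0.13 -0.06 0 0
-0.13 -0.07 0 0;-0.12 -0.08 0 0;-0.11 -0.09 0 0;-0.10 -0.10 0 0
-0.09 -0.11 0 0;-0.08 -0.12 0 0;-0.07 -0.13 0 0;-0.06 -0.13 0 0
```

Call:
move_arm:
  plan: "0.11 0.12 0 0;0.12 0.08 0 0;0.11 0.09 0 0;0.10 0.10 0 0"

```text
time: 4.37
eef_pos: [0.5356, -0.1328, 0.1317]
ee_rot: [3.141, -0.001, 0.263]
wrist_force: [-1.9, -0.8, 8.8]
width: 0.018
gripper_force: 39.8
```

Call:
move_arm:
  plan: "0.09 0.11 0 0;0.08 0.12 0 0;0.07 0.13 0 0;0.06 0.13 0 0"

```text
time: 4.7
eef_pos: [0.5486, -0.1441, 0.1317]
ee_rot: [3.141, -0.003, 0.263]
wrist_force: [-1.0, 2.1, 7.7]
width: 0.0179
gripper_force: 39.7
```

Call:
move_arm:
  plan: "0.05 0.14 0 0;0.04 0.14 0 0;0.03 0.14 0 0;0.01 0.14 0 0"

```text
time: 5.03
eef_pos: [0.5569, -0.1593, 0.1317]
ee_rot: [3.141, -0.003, 0.263]
wrist_force: [-0.1, 3.1, 6.5]
width: 0.018
gripper_force: 39.7
```

Call:
move_arm:
  plan: "0.00 0.15 0 0;-0.01 0.14 0 0;-0.02 0.14 0 0;-0.04 0.14 0 0"

```text
time: 5.37
eef_pos: [0.5596, -0.1764, 0.1317]
ee_rot: [3.141, -0.004, 0.263]
wrist_force: [-0.2, 2.7, 7.6]
width: 0.0181
gripper_force: 39.6
```

Call:
move_arm:
  plan: "-0.05 0.14 0 0;-0.06 0.13 0 0;-0.07 0.13 0 0;-0.08 0.12 0 0"

```text
time: 5.7
eef_pos: [0.5589, -0.1832, 0.1317]
ee_rot: [-3.123, -0.015, 0.257]
wrist_force: [13.6, 37.1, 8.8]
width: 0.018
gripper_force: 41.1
```

Stop felt at 37 N. I'll hold it there for a moment, then read the settled position.

Call:
move_arm:
  plan: "0 0 0 0;0 0 0 0;0 0 0 0;0 0 0 0"

```text
time: 6.03
eef_pos: [0.559, -0.1829, 0.1317]
ee_rot: [-3.125, -0.014, 0.259]
wrist_force: [9.9, 28.0, 8.6]
width: 0.018
gripper_force: 40.7
```

Call:
move_arm:
  plan: "0.06 -0.12 0 0;0.06 -0.13 0 0;0 0 0 0;0 0 0 0"

```text
time: 6.37
eef_pos: [0.5591, -0.1823, 0.1317]
ee_rot: [-3.139, -0.008, 0.262]
wrist_force: [4.4, 9.3, 6.3]
width: 0.0181
gripper_force: 40.3
```

```bash
python3 - <<'E'
from h import *
P=np.array([(.5596,-.1764),(.5569,-.1593),(.5486,-.1441),(.5356,-.1328),(.5217,-.1269),(.487,-.1308),(.4598,-.1732),(.559,-.1823)])
x=np.linalg.lstsq(np.c_[2*P,np.ones(len(P))],(P**2).sum(1),rcond=None)[0];print(x[:2],np.sqrt(x[2]+x[:2]@x[:2]))
C=(.5095,-.176)
for k in range(3): print(arc(-12+120*k,108+120*k,12,C=C),"\n")
E
```

```text
[ 0.50963845 -0.17532577] 0.049902977060217235
0.11 -0.27 0 0;0.06 -0.28 0 0;0.01 -0.29 0 0;-0.04 -0.29 0 0;-0.09 -0.28 0 0;-0.14 -0.26 0 0;-0.18 -0.23 0 0;-0.22 -0.19 0 0;-0.25 -0.15 0 0;-0.27 -0.11 0 0;-0.28 -0.06 0 0;-0.29 -0.01 0 0 

-0.29 0.04 0 0;-0.28 0.09 0 0;-0.26 0.14 0 0;-0.23 0.18 0 0;-0.19 0.22 0 0;-0.15 0.25 0 0;-0.11 0.27 0 0;-0.06 0.28 0 0;-0.01 0.29 0 0;0.04 0.29 0 0;0.09 0.28 0 0;0.14 0.26 0 0 

0.18 0.23 0 0;0.22 0.19 0 0;0.25 0.15 0 0;0.27 0.11 0 0;0.28 0.06 0 0;0.29 0.01 0 0;0.29 -0.04 0 0;0.28 -0.09 0 0;0.26 -0.14 0 0;0.23 -0.18 0 0;0.19 -0.22 0 0;0.15 -0.25 0 0
```

Call:
move_arm:
  plan: "0.11 -0.27 0 0;0.06 -0.28 0 0;0.01 -0.29 0 0;-0.04 -0.29 0 0;-0.09 -0.28 0 0;-0.14 -0.26 0 0;-0.18 -0.23 0 0;-0.22 -0.19 0 0;-0.25 -0.15 0 0;-0.27 -0.11 0 0;-0.28 -0.06 0 0;-0.29 -0.01 0 0"

```text
time: 7.37
eef_pos: [0.4936, -0.1281, 0.1317]
ee_rot: [3.138, -0.006, 0.263]
wrist_force: [2.6, -1.1, 6.0]
width: 0.0181
gripper_force: 40.3
```

Call:
move_arm:
  plan: "-0.29 0.04 0 0;-0.28 0.09 0 0;-0.26 0.14 0 0;-0.23 0.18 0 0;-0.19 0.22 0 0;-0.15 0.25 0 0;-0.11 0.27 0 0;-0.06 0.28 0 0;-0.01 0.29 0 0;0.04 0.29 0 0;0.09 0.28 0 0;0.14 0.26 0 0"

```text
time: 8.37
eef_pos: [0.4755, -0.2124, 0.1317]
ee_rot: [-3.141, -0.005, 0.262]
wrist_force: [3.9, 5.9, 9.9]
width: 0.0177
gripper_force: 40.7
```

Call:
move_arm:
  plan: "0.18 0.23 0 0;0.22 0.19 0 0;0.25 0.15 0 0;0.27 0.11 0 0;0.28 0.06 0 0;0.29 0.01 0 0;0.29 -0.04 0 0;0.28 -0.09 0 0;0.26 -0.14 0 0;0.23 -0.18 0 0;0.19 -0.22 0 0;0.15 -0.25 0 0"

```text
time: 9.37
eef_pos: [0.5583, -0.1871, 0.1318]
ee_rot: [3.137, -0.004, 0.263]
wrist_force: [0.6, -2.7, 6.0]
width: 0.0175
gripper_force: 40.4
```

Call:
move_arm:
  plan: "0.11 -0.27 0 0;0.06 -0.28 0 0;0.01 -0.29 0 0;-0.04 -0.29 0 0;-0.09 -0.28 0 0;-0.14 -0.26 0 0;-0.18 -0.23 0 0;-0.22 -0.19 0 0;-0.25 -0.15 0 0;-0.27 -0.11 0 0;-0.28 -0.06 0 0;-0.29 -0.01 0 0"

```text
time: 10.37
eef_pos: [0.4935, -0.1282, 0.1317]
ee_rot: [3.139, -0.005, 0.263]
wrist_force: [1.9, -1.5, 6.2]
width: 0.0179
gripper_force: 40.3
```

Call:
move_arm:
  plan: "-0.29 0.04 0 0;-0.28 0.09 0 0;-0.26 0.14 0 0;-0.23 0.18 0 0;-0.19 0.22 0 0;-0.15 0.25 0 0;-0.11 0.27 0 0;-0.06 0.28 0 0;-0.01 0.29 0 0;0.04 0.29 0 0;0.09 0.28 0 0;0.14 0.26 0 0"

```text
time: 11.37
eef_pos: [0.4755, -0.2123, 0.1317]
ee_rot: [-3.141, -0.005, 0.261]
wrist_force: [1.7, 6.2, 9.8]
width: 0.0176
gripper_force: 40.7
```

Call:
move_arm:
  plan: "0.18 0.23 0 0;0.22 0.19 0 0;0.25 0.15 0 0;0.27 0.11 0 0;0.28 0.06 0 0;0.29 0.01 0 0;0.29 -0.04 0 0;0.28 -0.09 0 0;0.26 -0.14 0 0;0.23 -0.18 0 0;0.19 -0.22 0 0;0 0 0 0"

```text
time: 12.37
eef_pos: [0.5562, -0.1937, 0.1317]
ee_rot: [3.139, -0.005, 0.264]
wrist_force: [1.5, 0.1, 6.6]
width: 0.0179
gripper_force: 40.4
```

Call:
move_arm:
  plan: "0.11 -0.17 0 0;0.09 -0.18 0 0;0 0 0 0;0 0 0 0;0 0 0 0;0 0 0 0"

```text
time: 12.87
eef_pos: [0.5591, -0.1823, 0.1317]
ee_rot: [3.139, -0.005, 0.263]
wrist_force: [2.6, 0.7, 5.4]
width: 0.0177
gripper_force: 40.3
```

```bash
python3 - <<'E'
from h import *
t=snapshot("top");s=snapshot("side")
a=cv2.resize(t[120:300,200:490],(580,360))
b=cv2.resize(s[115:215,300:400],(220,360),interpolation=cv2.INTER_CUBIC)
cv2.imwrite("pics/end.png",np.hstack([a,b])[:,:,::-1]);st=read_state();print(st["eef_pos"],st["dq"].round(4),st["gripper_force"])
E
```

```text
[ 0.55915065 -0.1823278   0.1317207 ] [ 0.0004  0.0002 -0.0003 -0.0001 -0.0008 -0.0017] 40.33854520646855
```

View pics/end.png

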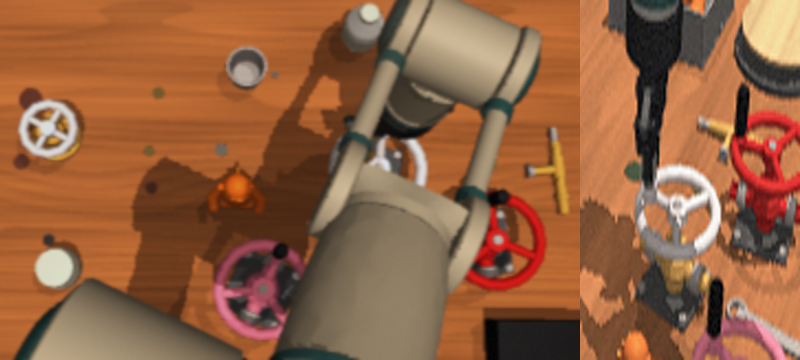

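The end view shows the handle still held in the fingers at the shut bearing, which is now two turns open (side panel, about (648,185)). The bystanders in view and the small wheel look undisturbed. I'm handing it in.

```bash
python3 -c "
from workcell import *
print(sign_off())"
```

```text
the job is handed in; nothing more can be done
None
```

I shut the main valve against its stop, opened it two full turns, and handed the job in with the handle still gripped at 40 N and the arm still; sign-off returned no verdict.

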